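# Clamp the mandolin's neck and tuck the soundboard guard under its fingerboard

### The arm

A 7-joint arm with a two-finger parallel gripper is mounted at the origin on the work surface. World frame = base frame: x ahead of the robot, y to its left, z up, the work surface at z = 0. Lengths are in m, angles in degrees, forces in N, time in s.
With the tool pointing down it reaches from about 0.4 to 0.85 m from the base axis. Payload 4.5 kg.
Tool frame: the origin (TCP) lies midway between the tips of the shut fingers; the grasp point (between the pads) lies manip.pinch_z behind it (manip.pinch_z is the distance from the TCP to the grasp point, in m); z points along the fingers, y is the line along which they close (so a half turn about z gives the same grasp; the last joint's range is limited). The gripper opens to 88 mm and grips with 3 to 60 N. Pads are 18 mm wide; open, the fingers measure 123 mm over their backs; the gripper's body (75 mm by 187 mm) begins 45 mm behind the grasp point.
Start: joints at [72.41, 39.483, -11.15, 89.685, 9.013, 51.709, -12.324], TCP at [0.209, -0.589, 0.216] pointing down, gripper open.
Joint ranges: [-172.22, 172.22], [-26.19, 119.32], [-84.43, 86.54], [7.71, 146.69], [-57.33, 237.33], [2.42, 119.75], [-152.13, 152.13]. Speed limits (degrees/s): [147.25, 147.25, 180, 180, 180, 180, 180].

### API

Orientations are given as [roll, pitch, yaw] about the fixed x, y, z axes, in that order (R = Rz(yaw) Ry(pitch) Rx(roll)).
In Python, from station import manip gives the robot as it stands.
- The arm moves only by the tool step_arm, never from a script. Its argument "increments" is one flat list of numbers, 5 for each row, row after row: the shift along the tool's x, y, z in cm, then the turn about the tool's z in degrees, then the finger opening in cm, from 0 to 8.81. In form: [tx, ty, tz, spin, claw, tx, ty, tz, spin, claw, ...]. A call has 1 to 8 rows; each row is the pose to reach, as a shift and turn from the pose commanded when the call began, along the tool's axes at that moment; what a row does not reach only later rows make up. A row lasts 1/10 s, in which the tool goes at most 50 mm and 8.59 degrees, less where a joint would pass 70% of its speed; a pose out of reach is approached as far as the arm can. A call with a gripper value outside its range is refused whole. The fingers move at their own pace and stop on an object; the grip force is fixed at half the most. Time passes only in rows, so rows that repeat a pose let the fingers close. It gives the time, the measured TCP pose, the force, the opening and the grip force at its end, in the units of the state.
- manip.observe(): the state, without advancing time (a new reading comes with each control period).
- manip.read_camera(name): name is "scene" or "top"; returns the picture (400x640x3 uint8, blue, green, red); there is no depth.
- manip.camera_info(name): a dict with "camera_matrix" (3x3 intrinsics, pixels), "xyz" and "orientation" of the camera in the world. Camera axes: x right, y up, looking along -z (the intrinsics and any distortion apply to the point x, -y, -z); pixel columns grow to the right and rows downward; lengths in m; the calibration is good to about 2 mm. A picture is of the moment at which its call begins. camera_info takes no time and is no camera call.
- manip.finish_job(): hands the job in; it is judged then, once.
The state is a dict: "clock": time; "joint_positions": joint angles; "joint_vel": joint speeds; "joint_efforts": joint torques, N m; "tool_pos": TCP position; "tcp_rot": TCP orientation; "force": force on the tool from outside, world axes, zero at the start; "torque": the same for the moment, N m; "width": finger opening in m; "gripper_force": force on a finger pad.
Only numpy, scipy, OpenCV 4.12 (cv2) and the standard library are available. Lean on these libraries where they do the work, as an engineer would, in place of code of your own. Each camera call takes 0.05 s, during which the arm holds its last target. There are 200 camera calls.

### The job

The mandolin is about to have its last frets filed: swing the red-tipped clamp lever of the walnut neck rest fully down over its neck, then take the blue guard out of the tray by its walnut grip and slide its front edge, square and centred, about 3 cm in under the overhanging end of the fingerboard. Do it without lifting the fingerboard or shoving the mandolin, and leave everything else on the bench and in the tray alone. Do not let go at the end: finish while holding the guard by its grip and pressing it flat on the soundboard with a light, steady push (about 10 N).

Things in the scene. Friction and masses are not known exactly. Their poses are not given: they have to be found in the camera images.
- cradle: Fixed ply cradle, 500 mm long (y), 170 mm wide under the body, place and yaw vary. Origin on the bench below the fingerboard's free end; +y runs along the mandolin to the tail, -y to the peghead (roughly the robot's right), x across, z up. At y = -190 mm stands the walnut neck rest (105 mm in x, 46 in y, walls 78 mm high) in whose slot the neck lies; it carries the clamp lever.
- neck_clamp (a joint): Angle of the neck rest's clamp lever, rad: about 0.01 = fully shut, lying level across the neck, its cork pad bearing on the frets; 1.57 = upright; limit 1.9. Starts open, 1.2 to 1.7. Stiff hinge: it stays where it is left and moves with about 1 N at its red end.
- clamp_hinge (a point): Hinge pin of the clamp lever, 92 mm above the bench, on the robot's side of the neck (cradle x = -40 mm, y = -190 mm). Its axis is level, parallel to the neck. From upright the lever swings away from the robot, over the neck and down; shut, it points along the cradle's +x.
- clamp_end (a point): Middle of the free end of the clamp lever, 104 mm from the hinge pin. The lever is an aluminium bar 16 mm wide and 10 mm thick, centred on the line from pin to end, its outer 44 mm a red sleeve 18 mm wide, 14 mm thick.
- mandolin: The mandolin, about 0.8 kg, loose: it only rests on the cradle, its body 252 x 340 x 48 mm, axes as the cradle's, origin 18 mm above the cradle's. Strings and bridge are off.
- sound_box: The mandolin's body with its flat spruce top. Origin in the plane of the back below the fingerboard's end; the soundboard lies 48 mm above it, 66 mm above the bench. The top is clear for 220 mm beyond the fingerboard's end; the dark oval sound hole there is level with the top and carries the guard. Width 170 mm at the fingerboard's end, more towards the tail, 100 mm where the neck begins.
- fingerboard: Dark fingerboard with 19 steel frets, 42 mm wide and 6 mm thick at its free end (the tongue). Its last 64 mm overhang the soundboard with a clear gap of 9 mm beneath. Origin at the middle of the free end's lower edge, 75 mm above the bench; +y points out along the soundboard to the tail, -y back in under the tongue to the neck, z up.
- tongue_end (a point): Same point as the fingerboard's origin: middle of the lower edge of the tongue's free end, 9 mm above the soundboard.
- guard_grip (a point): Centre of the guard's upright walnut grip bar: 50 mm along the guard's x, 12 mm thick along its y, 42 mm tall, standing on the plate. This point is 27 mm above the plate's underside, 85 mm behind its front edge (which lies towards the guard's -y) and 35 mm from its rear edge.
- guard_edge (a point): Middle of the lower front edge of the guard's plate (the edge to tuck in).
- guard_rear (a point): Middle of the lower rear edge of the guard's plate.
- guard: The guard, 60 g: blue acrylic plate 80 mm (x) by 120 mm (y) by 3 mm with the grip bar on top. Origin on the underside below the grip, z up, -y to the front edge. Starts flat on the tray floor (22 mm above the bench) in the bay nearer the robot's centre line, front edge roughly towards the tray's -y.
- runners: Fixed ply board (165 x 330 mm) with two wooden runners along x; on it glides the tray, 150 mm (x) by 360 mm (y), floor 22 mm and rim 34 mm above the bench, outer walls 6 mm thick, divided near its middle into two bays along y. Origin on the bench below the tray's middle.
- crowning_file: Silver crowning file with a pale wooden handle, 140 mm long, lying along y in the tray's other bay. Bystander.
- fret_puller: Fret-pulling pincers with amber horn handles, 150 mm long, in the same bay. Bystander.
- slot_gauge: Flat steel nut slotting gauge, 110 x 24 x 4 mm, in the same bay. Bystander.
- spare_rest: Spare walnut neck rest block, 100 x 46 x 58 mm, on the bench to the robot's left. Bystander.
- leveling_beam: Aluminium fret levelling beam, 240 x 30 x 28 mm, beyond the mandolin's neck. Bystander.
- fret_hammer: Brass fret hammer with an amber handle, 220 mm long, on the bench between robot and mandolin, to the left. Bystander.
- spirit_tin: Green tin, 68 mm across and 115 mm tall, beyond the tray, past the peghead. Bystander.

How it is judged:
By the outcome, as a careful person would: the job done as asked, in the order asked, and still so for the second after the job is handed in, while the arm keeps its last pose, push and grip.
It also fails if it takes over 58 s, if anything falls off the work surface, if the arm or the gripper's body presses on something with over 40 N, if the wrist force passes 120 N, or if a joint passes its speed limit or range.

## Working session

There is one attempt and no reset: what is moved stays moved. The work goes in short steps, Python scripts to look and compute and a tool call to move; the robot and the scene stay as the last step left them, time stands still between calls to the robot, and variables do not carry over. Pictures are saved under pics/ and viewed, at most 10 in all, crops included, and the job is handed in when it is done.

Besides the shell and the picture viewer there is one more tool, called as name(argument=value, ...) on one line, values as JSON. step_arm: Moves the arm, as the interface text tells. Its arguments: {"type":"object","properties":{"increments":{"type":"array"}},"required":["increments"]}

```bash
mkdir -p pics; ls; cat > h.py <<'E'
import numpy as np,cv2
from scipy.spatial.transform import Rotation as R
from station import manip
def cam(n):
    i=manip.camera_info(n); return np.array(i["camera_matrix"]),np.array(i["xyz"]),i
def rot(i): return R.from_euler('xyz',i["orientation"],degrees=True).as_matrix()
def px2w(n,u,v,z):
    K,c,i=cam(n); d=np.linalg.inv(K)@[u,v,1]; d=rot(i)@[d[0],-d[1],-d[2]]
    return c+d*(z-c[2])/d[2]
def w2px(n,p):
    K,c,i=cam(n); q=rot(i).T@(np.array(p)-c); q=K@[q[0],-q[1],-q[2]]; return q[:2]/q[2]
E
python3 - <<'E'
from h import *
for n in("scene","top"):
    print(manip.camera_info(n)); cv2.imwrite(f"pics/{n}0.png",cv2.resize(manip.read_camera(n),(800,500),interpolation=cv2.INTER_CUBIC))
print(manip.observe(),manip.pinch_z)
E
```

```text
pics
{'camera_matrix': array([[422.54664069,   0.        , 318.00872261],
       [  0.        , 422.54664069, 191.22419322],
       [  0.        ,   0.        ,   1.        ]]), 'xyz': array([1.271064  , 0.30616933, 1.11546329]), 'orientation': array([ 37.03522666,   0.66340305, 113.39443205])}
{'camera_matrix': array([[439.10399583,   0.        , 322.45025768],
       [  0.        , 439.10399583, 199.23861933],
       [  0.        ,   0.        ,   1.        ]]), 'xyz': array([ 0.43665088, -0.01201456,  1.3072771 ]), 'orientation': array([  3.98072582,   0.51133471, -91.16259942])}
{'clock': 0.1, 'joint_positions': array([ 72.41039145,  39.52907555, -11.14724696,  89.73793774,
         9.01298761,  51.71119962, -12.3235633 ]), 'joint_vel': array([-0.00983167, -0.09614048, -0.04120124, -0.20797764, -0.1033666 ,
        0.08894047,  0.03026476]), 'joint_efforts': array([-3.04800487e-03, -5.28499961e+01, -1.27175085e+00, -1.53837186e+01,
       -5.26758889e-02,  1.97243950e-03,  5.56621126e-05]), 'tool_pos': array([ 0.20866712, -0.58849086,  0.21538813]), 'tcp_rot': array([-1.79904001e+02,  6.13216107e-03,  1.95330387e+01]), 'force': array([-0.81902732, -0.10928465,  0.64811368]), 'torque': array([-0.00201489, -0.03160156,  0.00954662]), 'gripper_force': 0.0, 'width': 0.08807005821451366} 0.0187
```

View pics/scene0.png

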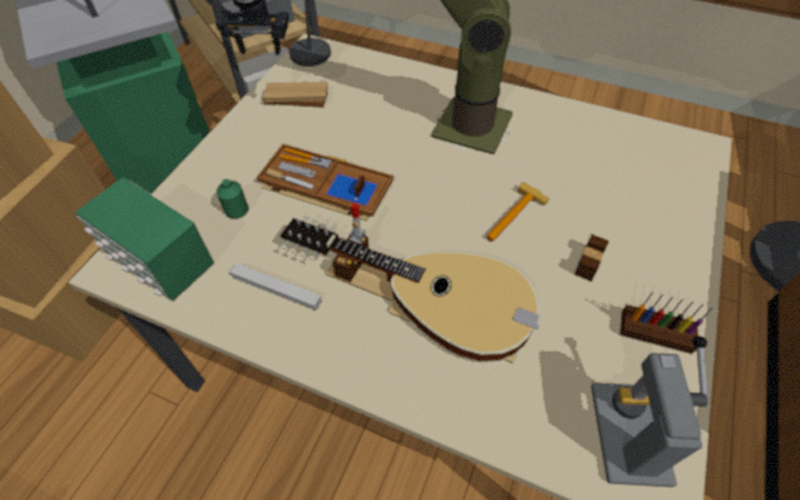

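View pics/top0.png

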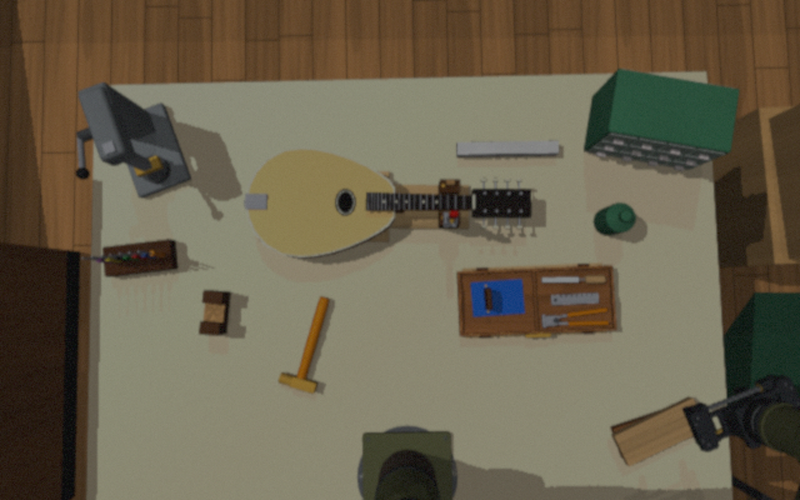

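The top view shows the tongue end near (366,202), the lever at (452,215), and the guard at (498,298) with its grip at (488,298). All of these are in the 800-wide picture. I'll enlarge that region.

```bash
python3 - <<'E'
from h import *
im=manip.read_camera("top")
cv2.imwrite("pics/c1.png",cv2.resize(im[140:275,280:440],(800,675),interpolation=cv2.INTER_CUBIC)[:600])
im=manip.read_camera("scene")
cv2.imwrite("pics/c2.png",cv2.resize(im[125:245,230:390],(800,600),interpolation=cv2.INTER_CUBIC))
E
```

```text
(no output)
```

View pics/c1.png

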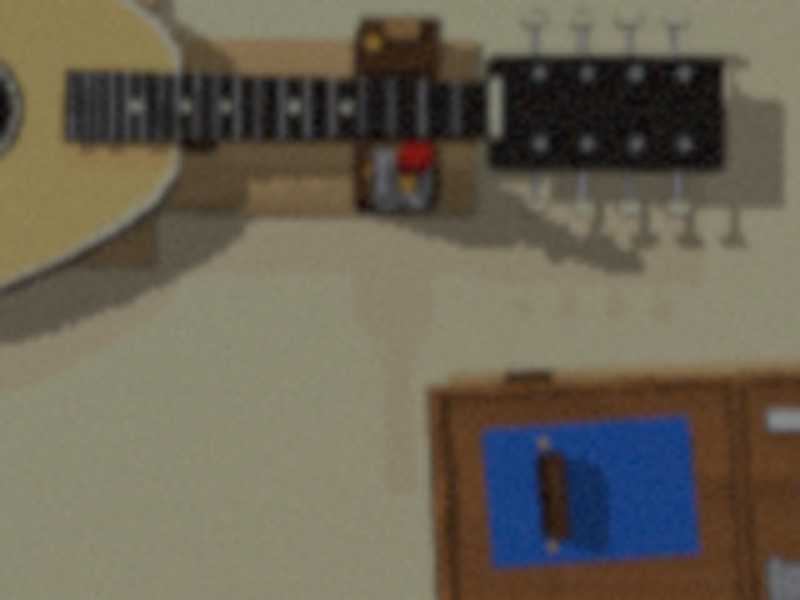

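View pics/c2.png

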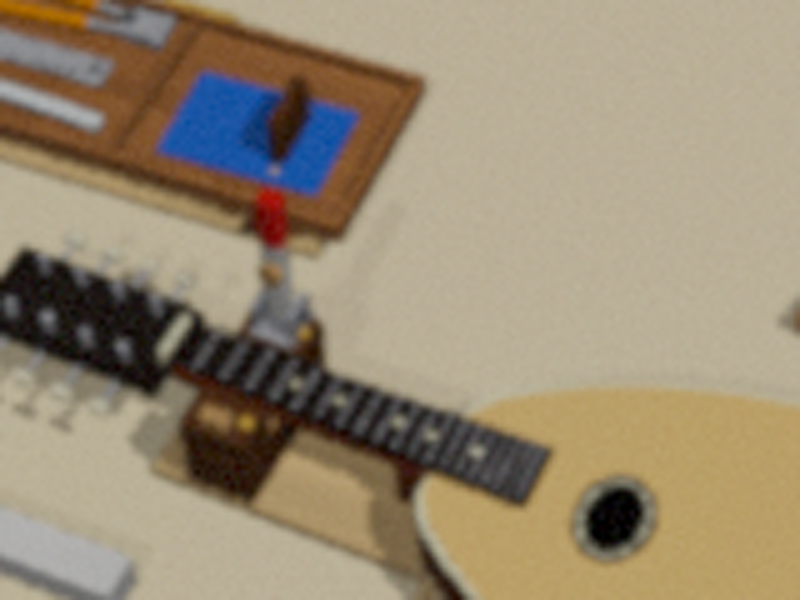

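In the crops the tongue end is at c1 (66,72)–(66,142) and the nut is at x≈490. The plate corners are c1 (484,432), (688,418), (702,553), (494,568). The grip top runs from (543,455) to (555,540). The red end is at c1 (416,155) and c2 (270,195).

```bash
python3 - <<'E'
from h import *
t=lambda u,v,z: px2w("top",280+u/5-.4,140+v/5-.4,z)[:2]
A=(t(66,72,.081)+t(66,142,.081))/2; N=t(488,106,.081)
print("tongue",A,t(66,72,.081)-t(66,142,.081),"nut",N)
d=A-N; yaw=np.arctan2(d[1],d[0]); print("cradle yaw (x axis)",np.degrees(yaw)-90, np.linalg.norm(d))
c=np.array([t(484,432,.025),t(688,418,.025),t(702,553,.025),t(494,568,.025)]); m=c.mean(0)
dy=(c[0]+c[3]-c[1]-c[2])/2; dx=(c[0]+c[1]-c[2]-c[3])/2
print("guard",m,np.linalg.norm(dy),np.linalg.norm(dx),"yaw",np.degrees(np.arctan2(dy[1],dy[0]))-90,np.degrees(np.arctan2(dx[1],dx[0])))
print("grip",m+dy/120e0*25*1, "griptop",t(543,455,.045),t(555,540,.045),t(538,495,.045),t(566,495,.045))
# cradle frame
y=np.radians(np.degrees(yaw)-90);Rc=np.array([[np.cos(y),-np.sin(y)],[np.sin(y),np.cos(y)]])
h=A+Rc@[-.04,-.19]; print("hinge",h)
for th in np.arange(1.2,1.75,.1):
  p=h+Rc@[.104*np.cos(th),0]; P=[*p,.092+.104*np.sin(th)]
  a=w2px("top",P);b=w2px("scene",P);print(round(th,1),np.round(P,3),((a-[280,140])*5+2).round(),((b-[230,125])*5+2).round())
P=[*A,.081];print(((w2px("scene",P)-[230,125])*5+2).round(), "should be ~ (537,478)")
E
```

```text
tongue [0.63197089 0.07855281] [ 0.03978906 -0.00062078] nut [ 0.62736072 -0.1590172 ]
cradle yaw (x axis) -1.1117137229294656 0.23761473323781523
guard [ 0.40830709 -0.21950166] 0.11990183444157061 0.07866294558197166 yaw 2.860605261235605 3.2312965715547657
grip [ 0.40706045 -0.19455323] griptop [ 0.43076076 -0.18895865] [ 0.38221548 -0.1943173 ] [ 0.40800533 -0.18540286] [ 0.40768364 -0.20139414]
hinge [ 0.58829207 -0.11063535]
1.2 [ 0.626 -0.111  0.189] [420.  78.] [237. 252.]
1.3 [ 0.616 -0.111  0.192] [420.  96.] [244. 236.]
1.4 [ 0.606 -0.111  0.194] [421. 115.] [252. 221.]
1.5 [ 0.596 -0.111  0.196] [421. 134.] [260. 207.]
1.6 [ 0.585 -0.111  0.196] [421. 155.] [269. 194.]
1.7 [ 0.575 -0.11   0.195] [421. 175.] [277. 182.]
[539. 474.] should be ~ (537,478)
```

```bash
cat >> h.py <<'E'
def rel(x,y,z,yaw,o=None):
    o=o or manip.observe(); p=o["tool_pos"]; M=R.from_euler('xyz',o["tcp_rot"],degrees=True).as_matrix()
    s=M.T@(np.array([x,y,z])-p)*100; return np.r_[s,(o["tcp_rot"][2]-yaw+180)%360-180].round(2)
E
python3 - <<'E'
from h import *
print(rel(.53,-.111,.216,-1.1))
E
```

```text
[ 46.25 -34.28  -0.    20.63]
```

step_arm(increments=[4,-3,0,4,0,8,-6,0,8,0,12,-9,0,12,0,16,-12,0,16,0,20,-15,0,20.6,0,24,-18,0,20.6,0,28,-21,0,20.6,0,31,-23,0,20.6,0])

```text
clock: 1.0
tool_pos: [0.4259, -0.2651, 0.2162]
tcp_rot: [-179.9, -0.0, -0.9]
force: [0.2, -0.3, 0.2]
width: 0.0263
gripper_force: 0.0
```

```bash
python3 - <<'E'
from h import *
print(rel(.53,-.111,.216,-1.1),rel(.545,-.111,.175,-1.1),manip.observe()["clock"])
E
```

```text
[ 10.18 -15.56   0.04   0.23] [ 11.68 -15.58   4.14   0.23] 1.0
```

step_arm(increments=[2.5,-4,0,0,0,5,-8,0,0,0,7.5,-12,0,0,0,10,-15.2,0,0,0,10,-15.2,2,0,0,11,-15.2,4,0,0,11,-15.2,4.1,0,0,11,-15.2,4.1,0,0])

```text
clock: 1.8
tool_pos: [0.5365, -0.1189, 0.175]
tcp_rot: [-180.0, 0.1, -1.1]
force: [-0.3, 0.2, 0.5]
width: -0.0
gripper_force: 0.0
```

```bash
python3 - <<'E'
from h import *
im=manip.read_camera("scene")
cv2.imwrite("pics/c3.png",cv2.resize(im[85:245,230:430],(800,600),interpolation=cv2.INTER_CUBIC)) 
print(manip.observe()["tool_pos"])
hx=.5883
for th in (1.5,1.3,1.1,.9,.7,.5,.35,.2,.1,.01,-.02):
  C=np.array([hx,.092])+.08*np.array([np.cos(th),np.sin(th)])+.007*np.array([-np.sin(th),np.cos(th)])-[.009,0]
  r=rel(C[0],-.111,C[1],-1.1); print(th,C.round(3),r)
E
```

```text
[ 0.53680755 -0.11913353  0.17555686]
1.5 [0.578 0.172] [ 4.1  -0.89  0.33 -0.01]
1.3 [0.594 0.171] [ 5.7  -0.92  0.46 -0.01]
1.1 [0.609 0.166] [ 7.24 -0.95  0.91 -0.01]
0.9 [0.624 0.159] [ 8.66 -0.98  1.65 -0.01]
0.7 [0.636 0.149] [ 9.9  -1.01  2.67 -0.01]
0.5 [0.646 0.136] [ 1.092e+01 -1.030e+00  3.910e+00 -1.000e-02]
0.35 [0.652 0.126] [ 1.151e+01 -1.040e+00  4.950e+00 -1.000e-02]
0.2 [0.656 0.115] [ 1.193e+01 -1.050e+00  6.080e+00 -1.000e-02]
0.1 [0.658 0.107] [ 1.212e+01 -1.050e+00  6.860e+00 -1.000e-02]
0.01 [0.659 0.1  ] [ 1.222e+01 -1.050e+00  7.580e+00 -1.000e-02]
-0.02 [0.659 0.097] [ 1.224e+01 -1.050e+00  7.820e+00 -1.000e-02]
```

View pics/c3.png

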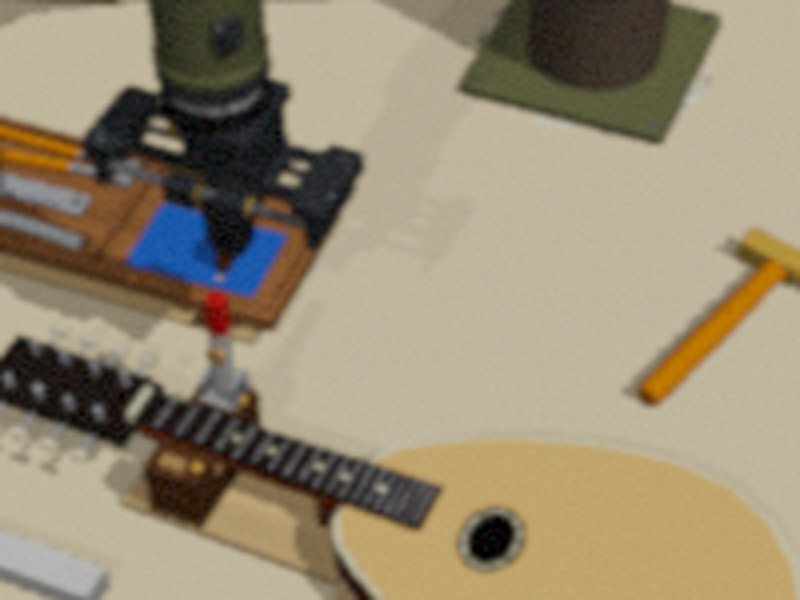

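The shut fingers are at (230,240), behind the red lever end at (217,310) and lined up with it. I'll sweep along the arc.

step_arm(increments=[2,-0.9,0.3,0,0,3.3,-0.9,0.3,0,0,4.1,-0.9,0.3,0,0,4.9,-0.9,0.4,0,0,5.7,-0.9,0.5,0,0,6.5,-0.9,0.7,0,0,7.2,-0.9,0.9,0,0,7.2,-0.9,0.9,0,0])

```text
clock: 2.65
tool_pos: [0.6097, -0.1114, 0.1654]
tcp_rot: [180.0, 0.0, -1.1]
force: [0.3, -0.1, -0.1]
width: 0.0003
gripper_force: 0.0
```

step_arm(increments=[0.7,0,0.4,0,0,1.4,0,0.8,0,0,2.1,0,1.3,0,0,2.7,0,1.8,0,0,3.2,0,2.4,0,0,3.7,0,3,0,0,3.7,0,3,0,0])

```text
clock: 3.35
tool_pos: [0.6462, -0.1116, 0.1348]
tcp_rot: [-180.0, 0.1, -1.1]
force: [0.2, -0.0, 0.1]
width: 0.0003
gripper_force: 0.0
```

```bash
python3 - <<'E'
from h import *
hx=.5883
o=manip.observe();print(o["tool_pos"],o["force"],rel(.652,-.111,.126,-1.1),rel(.656,-.111,.115,-1.1),rel(.659,-.111,.1,-1.1))
E
```

```text
[ 0.64617823 -0.11155885  0.13483105] [ 0.24972564 -0.02500783  0.0822835 ] [ 0.58 -0.07  0.88  0.04] [ 0.98 -0.07  1.98  0.04] [ 1.29 -0.08  3.48  0.04]
```

step_arm(increments=[0.4,0,0.6,0,0,0.7,0,1.2,0,0,0.9,0,1.8,0,0,1.1,0,2.3,0,0,1.2,0,2.8,0,0,1.3,0,3.2,0,0])

```text
clock: 3.95
tool_pos: [0.6591, -0.1121, 0.1036]
tcp_rot: [180.0, 0.0, -1.1]
force: [0.7, -0.1, 0.9]
width: 0.0004
gripper_force: 0.2
```

step_arm(increments=[0,0,0.2,0,0,0,0,0.4,0,0,0,0,0.4,0,0])

```text
clock: 4.25
tool_pos: [0.659, -0.1121, 0.0999]
tcp_rot: [180.0, 0.0, -1.1]
force: [0.1, -0.3, 0.1]
width: 0.0004
gripper_force: 0.0
```

```bash
python3 - <<'E'
from h import *
im=manip.read_camera("scene")
cv2.imwrite("pics/c4.png",cv2.resize(im[125:245,230:390],(800,600),interpolation=cv2.INTER_CUBIC))
o=manip.observe();print(o["tool_pos"],o["force"])
E
```

```text
[ 0.65902682 -0.11207207  0.10009569] [-0.51594323  0.58750699 -0.31415137]
```

View pics/c4.png

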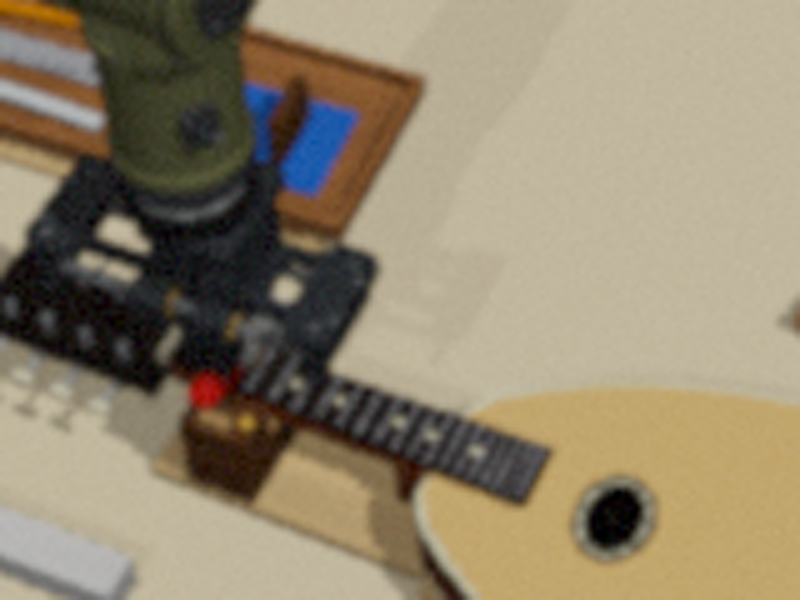

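The lever is down, with its red end at (208,390) and the fingers on it. I'll press a little further until the force shows the cork is seated.

step_arm(increments=[0,0,0.1,0,0,0,0,0.2,0,0,0,0,0.2,0,0])

```text
clock: 4.6
tool_pos: [0.6592, -0.112, 0.0981]
tcp_rot: [180.0, -0.0, -1.1]
force: [-0.5, 1.2, -0.0]
width: 0.0003
gripper_force: 0.1
```

step_arm(increments=[0,0,0.1,0,0,0,0,0.2,0,0,0,0,0.2,0,0])

```text
clock: 4.9
tool_pos: [0.6591, -0.1121, 0.096]
tcp_rot: [180.0, 0.0, -1.1]
force: [0.5, -0.3, 0.1]
width: 0.0006
gripper_force: 0.1
```

step_arm(increments=[0,0,0.1,0,0,0,0,0.2,0,0,0,0,0.2,0,0])

```text
clock: 5.2
tool_pos: [0.6591, -0.112, 0.0939]
tcp_rot: [180.0, 0.0, -1.1]
force: [0.1, -1.8, -0.2]
width: 0.0005
gripper_force: 0.1
```

```bash
python3 - <<'E'
from h import *
im=manip.read_camera("scene"); t=manip.read_camera("top")
a=cv2.resize(im[170:230,250:300],(400,480),interpolation=cv2.INTER_CUBIC)
b=cv2.resize(t[140:200,340:390],(400,480),interpolation=cv2.INTER_CUBIC)
cv2.imwrite("pics/c5.png",np.hstack([a,b]))
for i in (im,t):
    m=(i[...,2]>120)&(i[...,1]<60)&(i[...,0]<60); v,u=np.nonzero(m);print(len(u),u.mean(),v.mean(),u.min(),u.max(),v.min(),v.max())
h=np.array([.5883,-.1106])
for th in (.25,.15,.08,.01):
  P=[h[0]+.104*np.cos(th),h[1]-.002,.092+.104*np.sin(th)];print(th,w2px("scene",P),w2px("top",P))
print(np.array([manip.observe()["force"]]))
E
```

```text
39 303.94871794871796 210.25641025641025 268 529 202 250<stdin>:7: RuntimeWarning: Mean of empty slice.
  ret = ret.dtype.type(ret / rcount)
Traceback (most recent call last):
ValueError: zero-size array to reduction operation minimum which has no identity
```

View pics/c5.png

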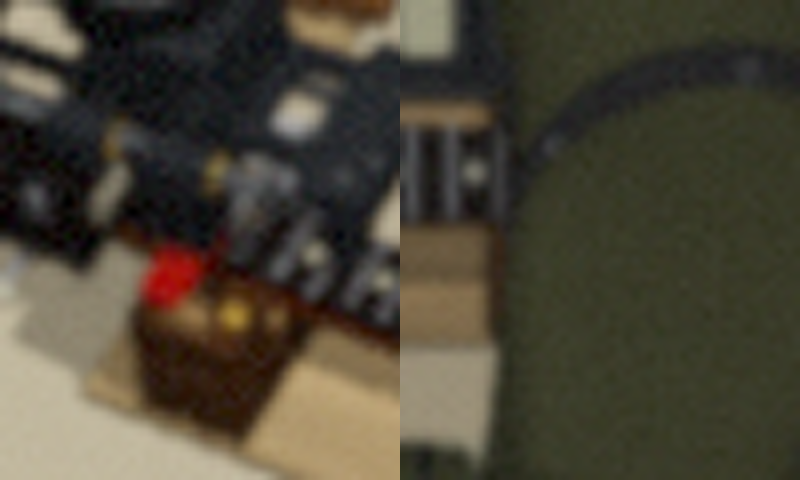

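The red end face is at crop (172,280), which is scene pixel ≈(271.5,205). I'll compare that with the predictions.

```bash
python3 - <<'E'
from h import *
h=np.array([.5883,-.1106])
for th in (.25,.15,.08,.01):
  P=[h[0]+.104*np.cos(th),h[1]-.002,.092+.104*np.sin(th)];print(th,w2px("scene",P))
o=manip.observe();print(o["force"],o["tool_pos"])
print(w2px("scene",o["tool_pos"]))
E
```

```text
0.25 [268.92053554 206.06589473]
0.15 [268.95877014 208.61806686]
0.08 [269.08527325 210.24725149]
0.01 [269.29195474 211.73813436]
[0.01499886 0.38114315 0.05244683] [ 0.65908858 -0.11203213  0.09404773]
[274.57388761 203.08791801]
```

```bash
python3 - <<'E'
from h import *
t=lambda u,v,z: px2w("top",280+u/5-.4,140+v/5-.4,z)[:2].round(4)
print("rest",t(357,18,.078),t(440,18,.078),t(357,212,.078),t(436,212,.078))
s=lambda P:(((w2px("scene",P)-[250,170])*8)+3.2).round()
h=np.array([.5883,-.1106])
print("hinge",s([*h,.092]))
for x in(.5758,.6808):
  for y in(-.135,-.089): print("rest",x,y,s([x,y,.078]))
o=manip.observe();p=o["tool_pos"]
for dx in(-.009,.009):
  for dy in(-.0175,.0175):
    for dz in (0,.03): print(dx,dy,dz,s(p+[dx,dy,dz]))
for th in(.3,.2,.1,0):
  for r in(.06,.104): print(th,r,s([h[0]+r*np.cos(th),h[1],.092+r*np.sin(th)]))
E
```

```text
rest [ 0.6796 -0.0868] [ 0.6786 -0.1337] [ 0.5693 -0.084 ] [ 0.5684 -0.1284]
hinge [287. 133.]
rest 0.5758 -0.135 [248. 113.]
rest 0.5758 -0.089 [354. 149.]
rest 0.6808 -0.135 [123. 317.]
rest 0.6808 -0.089 [233. 357.]
-0.009 -0.0175 0 [169. 235.]
-0.009 -0.0175 0.03 [161. 187.]
-0.009 0.0175 0 [253. 265.]
-0.009 0.0175 0.03 [246. 217.]
0.009 -0.0175 0 [147. 271.]
0.009 -0.0175 0.03 [138. 223.]
0.009 0.0175 0 [231. 301.]
0.009 0.0175 0.03 [224. 254.]
0.3 0.06 [216. 217.]
0.3 0.104 [160. 283.]
0.2 0.06 [215. 229.]
0.2 0.104 [159. 304.]
0.1 0.06 [216. 241.]
0.1 0.104 [160. 323.]
0 0.06 [217. 251.]
0 0.104 [163. 340.]
```

The lever end looks about 0.3 rad open while the tip reads low. I'll back off and measure the red sleeve in both cameras by colour.

step_arm(increments=[0,0,-2,0,0,0,0,-5,0,0,0,0,-9,0,0,-4,0,-12,0,0,-9,0,-12,0,0,-14,0,-12,0,0,-18,0,-12,0,0,-18,0,-12,0,0])

```text
clock: 6.1
tool_pos: [0.4713, -0.1089, 0.2139]
tcp_rot: [180.0, 0.5, -1.2]
force: [0.3, 0.6, 0.7]
width: -0.0002
gripper_force: 0.0
```

```bash
cat >> h.py <<'E'
def red(n,box):
    i=manip.read_camera(n); u0,u1,v0,v1=box; q=i[v0:v1,u0:u1].astype(int)
    w=np.clip(q[...,2]-q[...,1]-70,0,None)*(np.abs(q[...,1]-q[...,0])<45)
    v,u=np.nonzero(w); W=w[v,u]; return (u@W/W.sum()+u0).round(1),(v@W/W.sum()+v0).round(1),u.min()+u0,u.max()+u0,v.min()+v0,v.max()+v0,len(u)
E
python3 - <<'E'
from h import *
print(manip.observe()["tool_pos"])
print("scene",red("scene",(255,300,150,230))); print("top",red("top",(340,385,140,190)))
h=np.array([.586,-.108])
for th in(1.6,1.,.5,.4,.3,.2,.1,.01):
  P=lambda r:[h[0]+r*np.cos(th),h[1],.092+r*np.sin(th)]
  print(th,w2px("scene",P(.06)).round(1),w2px("scene",P(.104)).round(1),w2px("top",P(.06)).round(1),w2px("top",P(.104)).round(1))
E
```

```text
[ 0.47125297 -0.1089476   0.21393275]
scene (np.float64(272.5), np.float64(202.2), np.int64(268), np.int64(277), np.int64(197), np.int64(208), 78)
top (np.float64(360.4), np.float64(145.6), np.int64(358), np.int64(363), np.int64(140), np.int64(151), 66)
1.6 [285.4 173.1] [284.5 163.1] [361.5 173.2] [362.9 171.4]
1.0 [280.6 183.5] [275.7 181.5] [360.9 160.9] [361.7 149.6]
0.5 [278.1 193. ] [271.4 198.6] [360.  154.8] [360.3 139.2]
0.4 [277.9 194.8] [271.  201.7] [359.9 154.2] [359.9 138.3]
0.3 [277.7 196.4] [270.8 204.6] [359.7 153.8] [359.6 137.7]
0.2 [277.7 198. ] [270.7 207.3] [359.5 153.6] [359.3 137.6]
0.1 [277.7 199.4] [270.8 209.7] [359.3 153.7] [359.  137.8]
0.01 [277.8 200.5] [271.  211.6] [359.2 153.9] [358.8 138.3]
```

```bash
python3 - <<'E'
from h import *
im=manip.read_camera("scene"); t=manip.read_camera("top")
a=cv2.resize(im[165:225,250:300],(400,480),interpolation=cv2.INTER_CUBIC)
b=cv2.resize(t[130:190,340:390],(400,480),interpolation=cv2.INTER_CUBIC)
cv2.imwrite("pics/c6.png",np.hstack([a,b]))
E
```

```text
(no output)
```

View pics/c6.png

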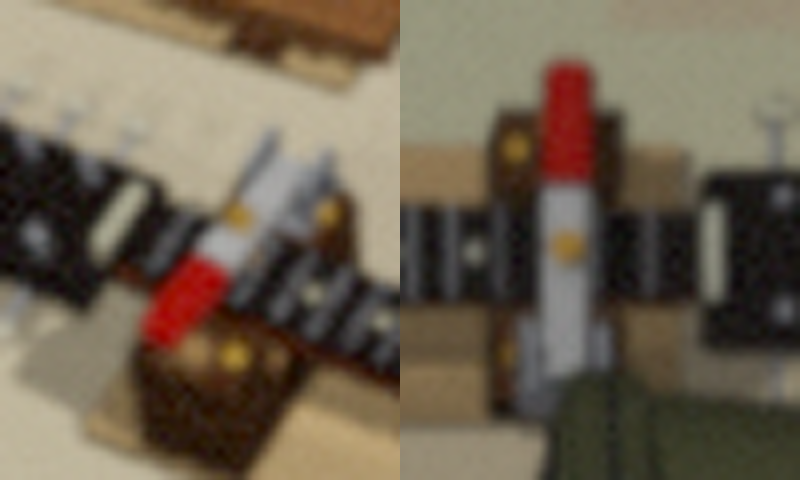

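Crop c6 shows the lever almost down. Its end is at (165,325), about 0.25 rad open, and centred under the finger path. So the finger tip acts about 2 cm higher than the reported TCP. I'll go back and press on, watching the force.

step_arm(increments=[5,0.2,0,0,0,10,0.2,0,0,0,15,0.2,0,0,0,19,0.2,2,0,0,19,0.2,6,0,0,19,0.2,9.5,0,0,19,0.2,11,0,0,19,0.2,11.7,0,0])

```text
clock: 7.1
tool_pos: [0.669, -0.1139, 0.0952]
tcp_rot: [-180.0, 0.1, -1.1]
force: [0.6, 0.1, 0.2]
width: 0.0004
gripper_force: 0.2
```

step_arm(increments=[0,0,0.2,0,0,0,0,0.4,0,0,0,0,0.6,0,0,0,0,0.6,0,0])

```text
clock: 7.5
tool_pos: [0.6699, -0.1144, 0.0923]
tcp_rot: [180.0, -0.1, -1.1]
force: [0.6, 0.3, 0.8]
width: 0.0006
gripper_force: 0.1
```

```bash
python3 - <<'E'
from h import *
o=manip.observe();print(o["tool_pos"],o["force"],o["torque"])
print("scene",red("scene",(255,300,150,230)))
E
```

```text
[ 0.66991869 -0.11437711  0.09225243] [0.59063233 0.32870637 0.7912131 ] [-0.00642328  0.02920308  0.05152413]
scene (np.float64(270.1), np.float64(206.5), np.int64(268), np.int64(274), np.int64(204), np.int64(209), 26)
```

step_arm(increments=[0,0,0.2,0,0,0,0,0.4,0,0,0,0,0.6,0,0,0,0,0.6,0,0])

```text
clock: 7.95
tool_pos: [0.6688, -0.1142, 0.0847]
tcp_rot: [180.0, 0.0, -1.1]
force: [-0.8, 0.7, -0.4]
width: 0.0007
gripper_force: 0.0
```

step_arm(increments=[0,0,0.2,0,0,0,0,0.4,0,0,0,0,0.4,0,0])

```text
clock: 8.25
tool_pos: [0.6689, -0.1142, 0.0807]
tcp_rot: [180.0, 0.0, -1.1]
force: [-0.8, 0.2, -0.8]
width: 0.0003
gripper_force: 0.0
```

```bash
python3 - <<'E'
from h import *
o=manip.observe();print(o["tool_pos"],o["force"],o["torque"])
print("scene",red("scene",(255,300,150,230)))
E
```

```text
[ 0.6688826  -0.11422571  0.08071504] [-0.76718666  0.16636918 -0.81308081] [ 0.03859936  0.06906093 -0.03387522]
scene (np.float64(270.3), np.float64(208.8), np.int64(267), np.int64(273), np.int64(206), np.int64(212), 33)
```

step_arm(increments=[0,0,0.2,0,0,0,0,0.3,0,0,0,0,0.3,0,0])

```text
clock: 8.6
tool_pos: [0.6691, -0.1142, 0.078]
tcp_rot: [180.0, 0.0, -1.1]
force: [-0.6, 0.3, 0.1]
width: 0.0
gripper_force: 0.0
```

step_arm(increments=[0,0,0.2,0,0,0,0,0.4,0,0,0,0,0.4,0,0])

```text
clock: 8.9
tool_pos: [0.6693, -0.1143, 0.0773]
tcp_rot: [180.0, -0.0, -1.1]
force: [-5.8, 0.8, 18.5]
width: 0.0001
gripper_force: 9.4
```

step_arm(increments=[0,0,0.2,0,0,0,0,0.3,0,0,0,0,0.3,0,0])

```text
clock: 9.2
tool_pos: [0.6695, -0.1143, 0.0769]
tcp_rot: [180.0, -0.1, -1.1]
force: [-11.1, 1.7, 34.0]
width: 0.0
gripper_force: 17.1
```

```bash
python3 - <<'E'
from h import *
o=manip.observe();print(o["tool_pos"],o["force"],o["torque"])
print("scene",red("scene",(255,300,150,230)))
E
```

```text
[ 0.66946395 -0.1142974   0.07692382] [-11.11036794   1.65063452  33.96685158] [ 0.5674739   2.47145644 -0.0128115 ]
scene (np.float64(270.5), np.float64(209.6), np.int64(268), np.int64(274), np.int64(207), np.int64(212), 32)
```

step_arm(increments=[0,0,-2,0,0,0,0,-5,0,0,0,0,-9,0,0,-4,0,-12,0,4,-9,0,-12,0,4,-14,0,-13,0,4,-19,0,-14,0,4,-19,0,-14,0,4])

```text
clock: 10.05
tool_pos: [0.47, -0.111, 0.2114]
tcp_rot: [180.0, 0.6, -1.2]
force: [0.7, -0.4, 0.1]
width: 0.0379
gripper_force: 0.0
```

```bash
python3 - <<'E'
from h import *
o=manip.observe();print(o["tool_pos"],o["force"])
print("scene",red("scene",(255,300,150,230)),red("top",(340,385,125,190)))
im=manip.read_camera("scene"); t=manip.read_camera("top")
a=cv2.resize(im[165:225,250:300],(400,480),interpolation=cv2.INTER_CUBIC)
b=cv2.resize(t[130:190,340:390],(400,480),interpolation=cv2.INTER_CUBIC)
cv2.imwrite("pics/c7.png",np.hstack([a,b]))
E
```

```text
[ 0.47000804 -0.11101623  0.21135302] [ 0.6582461  -0.35279101  0.09591612]
scene (np.float64(272.6), np.float64(206.0), np.int64(267), np.int64(278), np.int64(200), np.int64(212), 85) (np.float64(360.0), np.float64(145.3), np.int64(358), np.int64(363), np.int64(139), np.int64(151), 64)
```

View pics/c7.png

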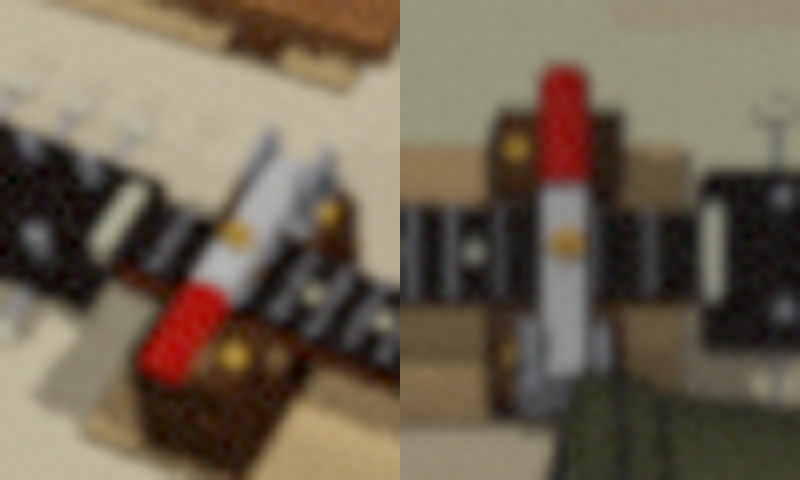

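Crop c7 shows the lever level: the red end has dropped to (165,355), and the red centroid v=206.0 matches the prediction for shut. The clamp is shut. Before grasping, I'll touch bare bench lightly with the fingers at 4 cm to find where the tips really are.

```bash
python3 - <<'E'
from h import *
print(rel(.445,-.05,.04,-1.1))
E
```

```text
[-3.77 -6.   17.13  0.05]
```

step_arm(increments=[-2.5,-3,3,0,4,-2.5,-6,7,0,4,-2.5,-6,11,0,4,-2.5,-6,15,0,4,-2.5,-6,17.1,0,4,-2.5,-6,17.1,0,4])

```text
clock: 10.85
tool_pos: [0.4555, -0.0496, 0.037]
tcp_rot: [-180.0, 0.2, -1.0]
force: [-1.3, -0.0, 0.5]
width: 0.0403
gripper_force: 0.0
```

step_arm(increments=[0,0,0.5,0,4,0,0,1,0,4,0,0,1.4,0,4,0,0,1.4,0,4])

```text
clock: 11.25
tool_pos: [0.4558, -0.0503, 0.0264]
tcp_rot: [180.0, -0.1, -1.1]
force: [-0.1, -0.2, 0.1]
width: 0.0397
gripper_force: 0.0
```

step_arm(increments=[0,0,0.4,0,4,0,0,0.8,0,4,0,0,0.8,0,4])

```text
clock: 11.55
tool_pos: [0.4552, -0.0502, 0.0178]
tcp_rot: [180.0, 0.0, -1.1]
force: [-0.2, 0.2, -0.1]
width: 0.0403
gripper_force: 0.0
```

step_arm(increments=[0,0,0.4,0,4,0,0,0.8,0,4,0,0,1,0,4,0,0,1,0,4])

```text
clock: 11.95
tool_pos: [0.4551, -0.0502, 0.0077]
tcp_rot: [180.0, 0.0, -1.1]
force: [-0.7, -0.4, -0.3]
width: 0.0398
gripper_force: 0.0
```

step_arm(increments=[0,0,0.3,0,4,0,0,0.5,0,4,0,0,0.5,0,4])

```text
clock: 12.25
tool_pos: [0.4557, -0.0503, 0.0032]
tcp_rot: [-180.0, 0.0, -1.1]
force: [-1.0, 0.3, 0.6]
width: 0.0399
gripper_force: 0.0
```

step_arm(increments=[0,0,0.2,0,4,0,0,0.4,0,4,0,0,0.4,0,4])

```text
clock: 12.55
tool_pos: [0.4561, -0.0505, -0.0003]
tcp_rot: [180.0, 0.1, -1.1]
force: [-0.4, -0.1, -0.4]
width: 0.0399
gripper_force: 0.0
```

step_arm(increments=[0,0,0.2,0,4,0,0,0.4,0,4,0,0,0.4,0,4])

```text
clock: 12.85
tool_pos: [0.4558, -0.0505, -0.0043]
tcp_rot: [180.0, 0.2, -1.0]
force: [0.2, 0.8, -0.6]
width: 0.0398
gripper_force: 0.0
```

step_arm(increments=[0,0,0.3,0,4,0,0,0.6,0,4,0,0,0.6,0,4])

```text
clock: 13.15
tool_pos: [0.4559, -0.0505, -0.0103]
tcp_rot: [180.0, 0.2, -1.1]
force: [-0.0, -0.0, 0.3]
width: 0.0399
gripper_force: 0.0
```

step_arm(increments=[0,0,0.3,0,4,0,0,0.6,0,4,0,0,0.6,0,4])

```text
clock: 13.45
tool_pos: [0.4574, -0.0507, -0.0153]
tcp_rot: [180.0, 0.3, -1.1]
force: [0.0, 0.6, 0.1]
width: 0.0398
gripper_force: 0.0
```

step_arm(increments=[0,0,0.2,0,4,0,0,0.4,0,4,0,0,0.4,0,4])

```text
clock: 13.75
tool_pos: [0.4583, -0.0508, -0.0184]
tcp_rot: [-180.0, 0.4, -1.1]
force: [-0.1, 0.1, 0.7]
width: 0.0395
gripper_force: 0.0
```

step_arm(increments=[0,0,0.2,0,4,0,0,0.4,0,4,0,0,0.4,0,4])

```text
clock: 14.05
tool_pos: [0.4592, -0.051, -0.0217]
tcp_rot: [-180.0, 0.5, -1.1]
force: [-0.1, -0.0, 0.3]
width: 0.0399
gripper_force: 0.0
```

step_arm(increments=[0,0,0.2,0,4,0,0,0.3,0,4,0,0,0.3,0,4])

```text
clock: 14.35
tool_pos: [0.4592, -0.051, -0.0222]
tcp_rot: [-180.0, 0.6, -1.1]
force: [-3.3, 0.6, 22.7]
width: 0.0401
gripper_force: 11.3
```

The contact is at reported z≈-0.022. The real tips therefore sit 22 mm above the reported TCP, the same offset as at the clamp. I'll allow for it at the guard.

```bash
python3 - <<'E'
from h import *
o=manip.observe(); 
o["tcp_rot"]=np.array([180,0,-1.1]); o["tool_pos"]=np.array([.4555,-.0505,-.0235])
print(rel(.407,-.1946,.08,3.0,o),rel(.407,-.1946,.011,3.0,o))
E
```

```text
[ -4.57  14.5  -10.35  -4.1 ] [-4.57 14.5  -3.45 -4.1 ]
```

step_arm(increments=[0,0,-3,0,4,0,0,-7,0,4,0,0,-10.3,0,4,-1.5,5,-10.3,-2,4,-3.2,10,-10.3,-4.1,4,-4.6,14.3,-10.3,-4.1,4,-4.6,14.3,-10.3,-4.1,4,-4.6,14.3,-10.3,-4.1,4])

```text
clock: 15.15
tool_pos: [0.4115, -0.1947, 0.0794]
tcp_rot: [-179.9, 0.6, 2.8]
force: [0.9, 0.0, -0.3]
width: 0.0401
gripper_force: 0.0
```

```bash
python3 - <<'E'
from h import *
print(manip.observe()["tool_pos"],rel(.407,-.1946,.011,3.0))
E
```

```text
[ 0.41150521 -0.19474169  0.07938488] [-0.37 -0.03  6.84 -0.21]
```

step_arm(increments=[-0.4,0,2,0,4,-0.4,0,4,0,4,-0.4,0,5.5,0,4,-0.4,0,6.5,0,4,-0.4,0,6.8,0,4,-0.4,0,6.8,0,4])

```text
clock: 15.75
tool_pos: [0.4082, -0.1917, 0.0114]
tcp_rot: [-179.9, 0.6, 3.2]
force: [0.4, -0.3, -0.2]
width: 0.0402
gripper_force: 0.0
```

step_arm(increments=[0,0.3,0,0,4,0,0.3,0,0,2,0,0.3,0,0,1,0,0.3,0,0,0.6,0,0.3,0,0,0.6,0,0.3,0,0,0.6,0,0.3,0,0,0.6])

```text
clock: 16.45
tool_pos: [0.4078, -0.1964, 0.0117]
tcp_rot: [-179.9, 0.6, 3.0]
force: [-0.7, -0.1, 3.5]
width: 0.0114
gripper_force: 30.0
```

Grip at 30 N with a width of 11.4 mm. I'll lift it and check where the guard sits relative to the tool.

step_arm(increments=[0,0,-1,0,0.6,0,0,-3,0,0.6,0,0,-6,0,0.6,0,0,-9,0,0.6,0,0,-12,0,0.6,0,0,-15,0,0.6,0,0,-17,0,0.6,0,0,-17,0,0.6])

```text
clock: 17.25
tool_pos: [0.4109, -0.197, 0.1835]
tcp_rot: [180.0, 0.4, 3.0]
force: [0.7, 0.1, -0.8]
width: 0.0118
gripper_force: 30.0
```

```bash
cat >> h.py <<'E'
def blue(n):
    i=manip.read_camera(n).astype(int); m=((i[...,0]-i[...,2]>45)&(i[...,0]-i[...,1]>35)).astype(np.uint8)
    k,l,s,c=cv2.connectedComponentsWithStats(m); return [(s[j].tolist(),c[j].round(1).tolist()) for j in range(1,k) if s[j][4]>40], l
E
python3 - <<'E'
from h import *
print(manip.observe()); print(blue("scene")[0],blue("top")[0])
print(rel(.632,.2,.18,-1.1))
E
```

```text
{'clock': 17.25, 'joint_positions': array([  46.71506911,   35.32398761,  -42.62003252,  118.75261378,
         37.34772177,   40.42871393, -107.50085365]), 'joint_vel': array([-1.43874498,  2.57841979,  2.73905578,  2.12463004,  2.33176994,
       -2.21389578, -2.09139135]), 'joint_efforts': array([  0.59641968, -41.45091534,  -6.32291749, -10.26081115,
        -0.28318897,   0.32403787,   0.2846508 ]), 'tool_pos': array([ 0.41091553, -0.19704033,  0.18345488]), 'tcp_rot': array([179.96626354,   0.3866341 ,   2.99219666]), 'force': array([ 0.68744329,  0.0670076 , -0.83657896]), 'torque': array([ 0.03035137, -0.00999202,  0.00650442]), 'gripper_force': 29.99979756306857, 'width': 0.011811332609764911}
[([254, 104, 43, 24, 481], [273.8, 115.8])] [([386, 223, 22, 7, 56], [393.6, 225.2])]
[ 24.33 -38.47  -0.12   4.1 ]
```

```bash
python3 - <<'E'
from h import *
g=cv2.cvtColor(cv2.imread("pics/top0.png"),cv2.COLOR_BGR2GRAY).astype(float)
# 800-wide coordinates u8 -> px=(u8+.5)/1.25-.5
def cross(col):
    s=g[185:220,col]; 
    a=np.nonzero(s<85)[0]
    if len(a)<5: return None
    i,j=a[0],a[-1]; thr=(s.max()*0+ 95)
    f=lambda p,q:(p+(s[p]-thr)/(s[p]-s[q])*(q-p))
    return 185+f(i-1,i),185+f(j,j+1)
C=[]
for col in range(369,432,2):
    r=cross(col)
    if r: C.append((col,)+r)
C=np.array(C); print(C[::4].round(1))
q=lambda u,v,z:px2w("top",(u+.5)/1.25-.5,(v+.5)/1.25-.5,z)[:2]
P=np.array([(q(c[0],c[1],.081)+q(c[0],c[2],.081))/2 for c in C]); W=[q(c[0],c[1],.081)[0]-q(c[0],c[2],.081)[0] for c in C]
k=np.polyfit(P[:,1],P[:,0],1); r=P[:,0]-np.polyval(k,P[:,1]); print("slope deg",np.degrees(np.arctan(k[0])),"x at y=.0786",np.polyval(k,.0786),"rms",r.std(),"W",np.array(W[::4]).round(4))
row=g[195:210].mean(0)[358:374]; print(row.round(0))
E
```

```text
Traceback (most recent call last):
IndexError: index 35 is out of bounds for axis 0 with size 35
```

step_arm(increments=[3.5,-5,0,1,0.6,6.5,-10,0,2,0.6,9.5,-15,0,3,0.6,12.5,-20,0,4.1,0.6,15.5,-25,0,4.1,0.6,18.5,-29,0,4.1,0.6,21.5,-33.5,0,4.1,0.6,24,-38,0,4.1,0.6])

```text
clock: 18.15
tool_pos: [0.6056, 0.153, 0.1773]
tcp_rot: [179.9, 0.8, -1.1]
force: [1.6, 0.2, -1.0]
width: 0.0117
gripper_force: 30.0
```

step_arm(increments=[0,0,0,0,0.6,0,0,0,0,0.6])

```text
clock: 18.35
tool_pos: [0.6044, 0.1531, 0.1774]
tcp_rot: [180.0, 0.8, -0.9]
force: [0.3, -0.5, -0.7]
width: 0.0117
gripper_force: 30.0
```

```bash
python3 - <<'E'
from h import *
g=cv2.cvtColor(cv2.imread("pics/top0.png"),cv2.COLOR_BGR2GRAY).astype(float)
print([ (c,g[186:218,c].astype(int).tolist()) for c in (372,388,410,432,470)])
print(g[195:210,358:374].mean(0).astype(int))
print(manip.observe()["tool_pos"])
E
```

```text
[(372, [121, 123, 125, 124, 122, 114, 94, 72, 64, 64, 61, 57, 54, 53, 53, 51, 49, 50, 51, 53, 51, 51, 50, 48, 59, 75, 90, 104, 117, 120, 120, 121]), (388, [125, 124, 124, 125, 119, 115, 97, 69, 44, 35, 34, 31, 30, 33, 36, 32, 30, 29, 26, 34, 38, 41, 44, 48, 59, 74, 89, 102, 114, 120, 120, 121]), (410, [114, 113, 112, 111, 111, 107, 99, 83, 63, 51, 47, 48, 49, 48, 52, 49, 48, 49, 49, 47, 49, 51, 50, 51, 61, 75, 82, 82, 82, 79, 75, 71]), (432, [113, 111, 111, 112, 111, 111, 109, 102, 88, 71, 62, 61, 61, 60, 60, 61, 60, 59, 60, 60, 60, 58, 53, 51, 55, 71, 80, 81, 82, 81, 77, 76]), (470, [108, 99, 96, 93, 86, 82, 82, 78, 66, 53, 37, 24, 21, 24, 26, 16, 17, 25, 24, 25, 23, 27, 36, 45, 61, 74, 81, 82, 81, 78, 78, 80])]
[124 123 123 123 123 123 117 102  74  61  56  45  45  54  53  49]
[0.60439894 0.15307216 0.17739112]
```

```bash
python3 - <<'E'
from h import *
q=lambda u,v,z:px2w("top",(u+.5)/1.25-.5,(v+.5)/1.25-.5,z)[:2]
e=q(365.4,192.1,.081); print(e, e-[.021,0], q(365.4,211.6,.081)+[.021,0])
for u,a,b in((372,192.1,211.6),(388,192.2,211.5),(410,193.1,210.6),(432,194,210.8),(470,194.5,210)): print((q(u,a,.081)+q(u,b,.081))/2)
print(manip.observe()["joint_positions"])
print(rel(.634,.19,.12,-1.1))
E
```

```text
[0.65309762 0.07986101] [0.63209762 0.07986101] [0.62976599 0.08054859]
[0.6306089  0.06532002]
[0.62982582 0.02924908]
[ 0.62874573 -0.02031748]
[ 0.62642078 -0.06981844]
[ 0.62490479 -0.15529144]
[   1.81879407   46.2775515   -38.10230971   90.53124922   32.34677696
   55.47052513 -137.64536962]
[ 2.98 -3.74  5.69  0.2 ]
```

step_arm(increments=[1,-1,1,0.2,0.6,2,-2.2,3,0.2,0.6,3,-3.3,4.5,0.2,0.6,3,-3.3,5.7,0.2,0.6,3,-3.3,7,0.2,0.6,3,-3.3,8.5,0.2,0.6,3,-3.3,9,0.2,0.6,3,-3.3,9,0.2,0.6])

```text
clock: 19.15
tool_pos: [0.6344, 0.1834, 0.0883]
tcp_rot: [180.0, 0.7, -1.3]
force: [0.2, -1.1, -1.5]
width: 0.0115
gripper_force: 30.0
```

```bash
python3 - <<'E'
from h import *
o=manip.observe();print(o["tool_pos"],o["tcp_rot"],o["force"])
p=o["tool_pos"];M=R.from_euler('z',o["tcp_rot"][2],degrees=True).as_matrix()
z0=p[2]+.0103
for n in("scene","top"):
  b,l=blue(n);print(n,b)
  for x,y in((-.04,.035),(.04,.035),(.04,-.085),(-.04,-.085)): print(w2px(n,np.r_[(p+M@[x,y,0])[:2],z0+.003]).round(1))
im=manip.read_camera("scene")
u,v=map(int,w2px("scene",p)); print(u,v)
cv2.imwrite("pics/c8.png",im); np.save("pics/box.npy",[u,v])
E
```

```text
[0.63442241 0.183394   0.08833878] [179.95323499   0.72484278  -1.28332757] [ 0.24896123 -1.09751288 -1.53766536]
scene [([339, 211, 47, 33, 669], [359.8, 227.8])]
[388.4 221.7]
[378.9 244.1]
[338.6 228.7]
[349.3 207.4]
top []
[241.6 174.1]
[242.1 145.5]
[285.2 145.5]
[285.  174.1]
371 230
```

```bash
cat >> h.py <<'E'
def edges():
    o=manip.observe();p=o["tool_pos"];M=R.from_euler('z',o["tcp_rot"][2],degrees=True).as_matrix();z=p[2]+.0118
    i=manip.read_camera("scene").astype(float); B=i[...,0]-i[...,2]
    c=lambda x,y:w2px("scene",np.r_[(p+M@[x,y,0])[:2],z])
    F=[];S=[]
    def scan(a,b,n): # subpixel crossing along n from outside to inside
        out=[]
        for t in np.linspace(.1,.9,25):
            q=c(*(np.array(a)*(1-t)+np.array(b)*t)); d=c(*(np.array(a)*(1-t)+np.array(b)*t+np.array(n)))-q
            d/=np.hypot(*d); ss=np.arange(-5,5.01,.25); pts=(q+ss[:,None]*d).astype(np.float32)
            val=cv2.remap(B.astype(np.float32),pts[:,0].reshape(1,-1),pts[:,1].reshape(1,-1),cv2.INTER_LINEAR)[0]
            lo,hi=val[:6].mean(),val[-6:].mean(); k=np.nonzero(val>(lo+hi)/2)[0]
            if hi-lo>50 and len(k): w=px2w("scene",*(q+ss[k[0]]*d),z)[:2]; out.append(M[:2,:2].T@(w-p[:2]))
        return np.array(out)
    return scan((-.02,-.085),(.04,-.085),(0,.01)),scan((.04,-.085),(.04,.035),(-.01,0)),o
E
python3 - <<'E'
from h import *
F,S,o=edges()
for A,(a,b) in((F,(0,1)),(S,(1,0))):
    k=np.polyfit(A[:,a],A[:,b],1); print(len(A),"slope deg",np.degrees(np.arctan(k[0])).round(2),"at0",k[1].round(4),"mean",A.mean(0).round(4),"rms",(A[:,b]-np.polyval(k,A[:,a])).std().round(4))
E
```

```text
25 slope deg -1.03 at0 -0.0857 mean [ 0.01   -0.0858] rms 0.0004
25 slope deg -1.0 at0 0.04 mean [ 0.0404 -0.025 ] rms 0.0009
```

```bash
python3 - <<'E'
from h import *
s=lambda u,v:px2w("scene",230+u/5-.4,125+v/5-.4,.081)[:2]
print(s(550,450),s(522,503),s(536,476.5))
# fine scan of tongue end in present scene image: sides over the soundboard
i=cv2.cvtColor(manip.read_camera("scene"),cv2.COLOR_BGR2GRAY).astype(np.float32)
A=np.array([.6315,.0795]);d=np.array([.0227,.9997]);n=np.array([.9997,-.0227])
def cr(base,dirn):
    t=np.arange(-.012,.0121,.0005); pts=np.array([w2px("scene",[*(base+dirn*a),.081]) for a in t]).astype(np.float32)
    v=cv2.remap(i,pts[:,0].reshape(1,-1),pts[:,1].reshape(1,-1),cv2.INTER_LINEAR)[0]; m=(v[:5].mean()+v[-5:].mean())/2
    k=np.nonzero(v>m)[0][0]; return round(t[k]*1000,1),v[:5].mean().round(),v[-5:].mean().round()
for y in(-.005,-.015,-.025,-.035): print(y,"+x",cr(A+d*y+n*.021,n),"-x",cr(A+d*y-n*.021,-n))
for x in(-.012,0,.012): print("end",cr(A+n*x,d))
E
```

```text
[0.6137709  0.07797557] [0.65433078 0.0766651 ] [0.63423146 0.0773145 ]
-0.005 +x (np.float64(5.5), np.float32(55.0), np.float32(139.0)) -x (np.float64(-5.5), np.float32(55.0), np.float32(63.0))
-0.015 +x (np.float64(5.0), np.float32(46.0), np.float32(167.0)) -x (np.float64(-2.0), np.float32(48.0), np.float32(121.0))
-0.025 +x (np.float64(5.5), np.float32(72.0), np.float32(167.0)) -x (np.float64(-2.0), np.float32(40.0), np.float32(122.0))
-0.035 +x (np.float64(6.0), np.float32(77.0), np.float32(166.0)) -x (np.float64(-1.5), np.float32(46.0), np.float32(122.0))
end (np.float64(0.5), np.float32(51.0), np.float32(113.0))
end (np.float64(0.5), np.float32(46.0), np.float32(114.0))
end (np.float64(1.0), np.float32(52.0), np.float32(120.0))
```

The guard sits square and centred in the fingers, with its front edge 85.7 mm ahead. The tongue end is at about (0.633, 0.080). I'll descend to hover about 2 mm above the soundboard.

step_arm(increments=[0,0,1,0,0.6,0,0,2,0,0.6,0,0,2.7,0,0.6,0,0,2.7,0,0.6])

```text
clock: 19.8
tool_pos: [0.6337, 0.1839, 0.0605]
tcp_rot: [179.9, 0.8, -1.2]
force: [-0.8, -0.6, -0.4]
width: 0.0119
gripper_force: 30.0
```

step_arm(increments=[0,0,0.1,0,0.6,0,0,0.25,0,0.6,0,0,0.25,0,0.6])

```text
clock: 20.1
tool_pos: [0.635, 0.1846, 0.0599]
tcp_rot: [-180.0, 0.6, -1.3]
force: [0.2, 0.3, -0.8]
width: 0.0118
gripper_force: 30.0
```

step_arm(increments=[0,0,0.1,0,0.6,0,0,0.1,0,0.6,0,0,0.1,0,0.6])

```text
clock: 20.4
tool_pos: [0.6349, 0.1845, 0.0589]
tcp_rot: [-180.0, 0.6, -1.3]
force: [0.1, 0.2, -0.5]
width: 0.0118
gripper_force: 30.0
```

step_arm(increments=[0,0,0.1,0,0.6,0,0,0.2,0,0.6,0,0,0.2,0,0.6])

```text
clock: 20.7
tool_pos: [0.6347, 0.1844, 0.0566]
tcp_rot: [-180.0, 0.6, -1.3]
force: [0.4, 0.2, -1.2]
width: 0.0117
gripper_force: 30.0
```

step_arm(increments=[0,0,0.1,0,0.6,0,0,0.1,0,0.6,0,0,0.1,0,0.6])

```text
clock: 21.0
tool_pos: [0.6349, 0.1846, 0.0558]
tcp_rot: [-180.0, 0.6, -1.3]
force: [0.6, 0.6, -0.7]
width: 0.0114
gripper_force: 30.0
```

step_arm(increments=[0,0,0.1,0,0.6,0,0,0.1,0,0.6,0,0,0.1,0,0.6])

```text
clock: 21.3
tool_pos: [0.6349, 0.1845, 0.0558]
tcp_rot: [-180.0, 0.6, -1.3]
force: [-2.4, -1.7, 5.9]
width: 0.0116
gripper_force: 30.0
```

Contact came at z=0.0558, as predicted. I'll raise 2 mm and slide in.

step_arm(increments=[0,0,-0.2,0,0.6,0,0,-0.25,0,0.6,0,0.8,-0.25,0,0.6,0,1.6,-0.25,0,0.6,0,2.2,-0.25,0,0.6,0,2.6,-0.25,0,0.6,0,2.6,-0.25,0,0.6])

```text
clock: 22.0
tool_pos: [0.6344, 0.1571, 0.0572]
tcp_rot: [180.0, 0.6, -1.3]
force: [0.3, -0.5, -0.2]
width: 0.0118
gripper_force: 30.0
```

```bash
python3 - <<'E'
from h import *
print(rel(.6343,.1357,.058,-1.3))
F,S,o=edges(); print(o["tool_pos"],o["force"])
for A,(a,b) in((F,(0,1)),(S,(1,0))):
    k=np.polyfit(A[:,a],A[:,b],1); print(len(A),np.degrees(np.arctan(k[0])).round(2),A.mean(0).round(4))
E
```

```text
[ 0.04  2.14 -0.08 -0.05]
[0.63439425 0.15706046 0.0571618 ] [ 0.34662348 -0.51179892 -0.18698941]
25 -9.4 [ 0.01   -0.0828]
25 0.23 [ 0.039 -0.025]
```

step_arm(increments=[0,0.6,0,0,0.6,0,1.2,0,0,0.6,0,1.8,0,0,0.6,0,2.1,0,0,0.6,0,2.1,0,0,0.6])

```text
clock: 22.55
tool_pos: [0.6339, 0.1365, 0.0572]
tcp_rot: [180.0, 0.6, -1.3]
force: [0.7, -0.2, -0.6]
width: 0.0117
gripper_force: 30.0
```

step_arm(increments=[0,0,0.1,0,0.6,0,0,0.2,0,0.6,0,0,0.25,0,0.6,0,0,0.25,0,0.6])

```text
clock: 22.95
tool_pos: [0.6338, 0.1379, 0.0558]
tcp_rot: [-180.0, 0.6, -1.2]
force: [-1.8, -1.6, 7.2]
width: 0.0116
gripper_force: 30.0
```

```bash
python3 - <<'E'
from h import *
F,S,o=edges(); print(o["tool_pos"],o["tcp_rot"],o["force"],o["torque"])
k=np.polyfit(S[:,1],S[:,0],1); print(np.degrees(np.arctan(k[0])).round(2),S.mean(0).round(4))
im=manip.read_camera("scene")
cv2.imwrite("pics/c9.png",cv2.resize(im[165:265,255:388],(798,600),interpolation=cv2.INTER_CUBIC))
print("red",red("scene",(255,300,150,230)))
f=lambda P:((w2px("scene",P)-[255,165])*6+2.5).round()
print("tongue",f([.633,.080,.081]))
p=o["tool_pos"];print([f([p[0]+x,p[1]+y,.069]) for x,y in((.04,.035),(.04,-.085))])
E
```

```text
[0.63383781 0.13793658 0.0558211 ] [-179.97633639    0.59531727   -1.24436337] [-1.83202004 -1.58387029  7.18460755] [-0.22467331  0.40839096 -0.01255864]
0.31 [ 0.0388 -0.025 ]
red (np.float64(272.5), np.float64(206.0), np.int64(267), np.int64(278), np.int64(200), np.int64(212), 87)
tongue [499. 332.]
[array([650., 477.]), array([415., 392.])]
```

View pics/c9.png

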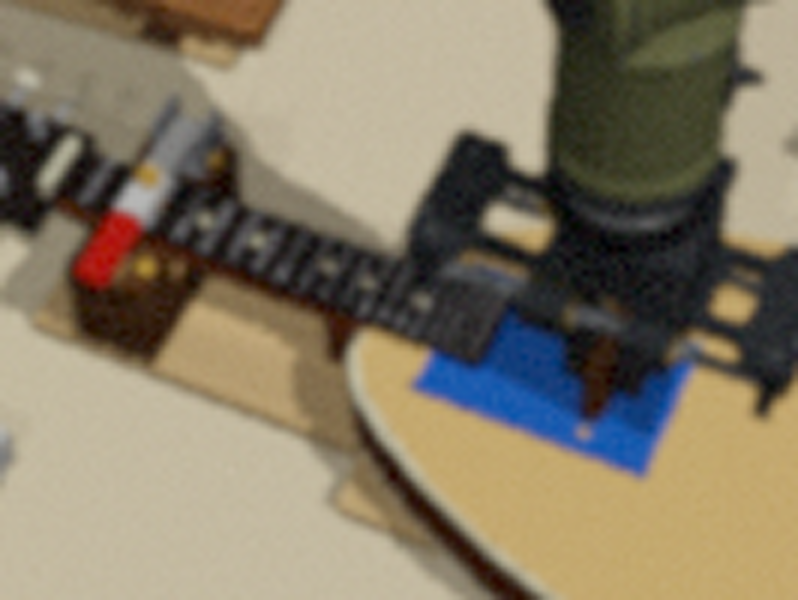

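The plate's front corner is at (415,388), well under the tongue, whose corner is at (475,362). The lever and mandolin haven't moved. Insertion is about 28 mm, so I'll unload, go 2 mm deeper and press to about 10 N.

step_arm(increments=[0,0,-0.15,0,0.6,0.05,0.1,-0.15,0,0.6,0.05,0.2,-0.15,0,0.6,0.05,0.2,-0.05,0,0.6,0.05,0.2,0,0,0.6,0.05,0.2,0.04,0,0.6,0.05,0.2,0.04,0,0.6])

```text
clock: 23.8
tool_pos: [0.6343, 0.1353, 0.0558]
tcp_rot: [180.0, 0.6, -1.3]
force: [-3.3, -2.1, 10.2]
width: 0.0122
gripper_force: 30.0
```

step_arm(increments=[0,0,0,0,0.6,0,0,0,0,0.6,0,0,0,0,0.6,0,0,0,0,0.6,0,0,0,0,0.6])

```text
clock: 24.3
tool_pos: [0.6343, 0.1352, 0.0558]
tcp_rot: [180.0, 0.6, -1.3]
force: [-2.4, -1.8, 10.1]
width: 0.0117
gripper_force: 30.0
```

```bash
python3 - <<'E'
from h import *
F,S,o=edges(); print(o["tool_pos"],o["force"],o["gripper_force"],o["clock"])
k=np.polyfit(S[:,1],S[:,0],1); print(np.degrees(np.arctan(k[0])).round(2),S.mean(0).round(4))
print("red",red("scene",(255,300,150,230)))
E
```

```text
[0.63432503 0.13524196 0.05578384] [-2.35113377 -1.75788224 10.05966167] 30.001689288765192 24.3
0.26 [ 0.0388 -0.025 ]
red (np.float64(272.5), np.float64(206.0), np.int64(267), np.int64(278), np.int64(200), np.int64(212), 85)
```

The push is steady at 10 N, the guard is in place and the clamp is shut. I'll hand it in.

```bash
python3 -c "
from station import manip
print(manip.finish_job())"
```

```text
the job is handed in; nothing more can be done
None
```

I handed the job in at about 24 s: the clamp lever is fully down, and the guard is about 3 cm under the fingerboard's end, square and centred to about 1 mm, still gripped and pressed on the soundboard at a steady 10 N. Seating the lever briefly took about 34 N.

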